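# Draw the core out of a plaster mould with a screw-in puller

### The arm

A 6-joint arm with a two-finger parallel gripper is mounted at the origin on the work surface. World frame = base frame: x ahead of the robot, y to its left, z up, the work surface at z = 0. Lengths are in mm, angles in rad, forces in N, time in s.
With the tool pointing down it reaches from about 300 to 750 mm from the base axis. Payload 8.5 kg.
Tool frame: the origin (TCP) lies midway between the tips of the shut fingers; the grasp point (between the pads) lies 19 mm behind it; z points along the fingers, y is the line along which they close (so a half turn about z gives the same grasp; the last joint's range is limited). The gripper opens to 85 mm and grips with 20 to 120 N. Pads are 22 mm wide; open, the fingers measure 114 mm over their backs; the gripper's body (76 mm by 85 mm) begins 54 mm behind the grasp point. The pads swing forward as they close: fully open they stand 13 mm farther back than shut.
Start: joints at [-1.464, 0.381, 1.297, -0, 1.464, -0.215], TCP at [173.945, -521.75, 231.322] pointing down, gripper open.
Joint ranges: [-3.11, 3.11], [-0.89, 2.33], [0.22, 2.48], [-1.42, 4.56], [0.17, 2.85], [-2.88, 2.88]. Speed limits (rad/s): [2.39, 2.39, 3.14, 3.14, 3.14, 3.14].

### API

Orientations are given as a unit quaternion [w, x, y, z].
In Python, from cell import readout, grab_frame, calibration, order gives the robot as it stands. The module is installed in compiled form; this text tells all that it offers.
- The arm moves only by the tool play_rows, never from a script. Its argument "targets" is one flat list of numbers, 4 for each row, row after row: the shift along the tool's x, y, z in cm, then the turn about the tool's z in rad. In form: [tx, ty, tz, roll, tx, ty, tz, roll, ...]. A call has 1 to 20 rows; each row is the pose to reach, as a shift and turn from the pose commanded when the call began, along the tool's axes at that moment; what a row does not reach only later rows make up. A row lasts 1/10 s, in which the tool goes at most 50 mm and 8.59 degrees, less where a joint would pass 70% of its speed; a pose out of reach is approached as far as the arm can. A call with a gripper value outside its range is refused whole. "hand" is the finger opening in cm, from 0 to 8.54, set as the call begins (left out, the last holds). The fingers move at their own pace and stop on an object; "force" is the grip in N (left out, the last holds). Time passes only in rows, so rows that repeat a pose let the fingers close. It gives the time, the measured TCP pose, the force, the opening and the grip force at its end, in the units of the state.
- readout.sense(): the state, without advancing time (a new reading comes with each control period).
- grab_frame(name): name is "side" or "top"; returns the picture (400x640x3 uint8, red, green, blue); there is no depth.
- calibration(name): a dict with "intrinsics" (3x3 intrinsics, pixels), "xyz" and "attitude" of the camera in the world. Camera axes: x right, y down, z forward; pixel columns grow to the right and rows downward; lengths in mm; the calibration is good to about 2 mm. A picture is of the moment at which its call begins. calibration takes no time and is no camera call.
- order.job_done(): hands the job in; it is judged then, once.
The state is a dict: "time_s": time; "q": joint angles; "joint_vel": joint speeds; "effort": joint torques, N m; "position": TCP position; "tool_rot": TCP orientation; "ft_force": force on the tool from outside, world axes, zero at the start; "torque": the same for the moment, N m; "finger_gap": finger opening in mm; "finger_force": force on a finger pad.
Only numpy, scipy, OpenCV 4.12 (cv2) and the standard library are available. Lean on these libraries where they do the work, as an engineer would, in place of code of your own. Each camera call takes 0.05 s, during which the arm holds its last target. There are 200 camera calls.

### The job

Take the red-handled puller out of its open fork, screw its cross-bar foot clockwise into the slotted brass thread of the core in the big plaster mould, and pull the core straight up out of the mould. Stand the core upright and gently, its whole foot on, on the round dark batt, then unscrew the puller, leaving the core there, and hang it back in its fork. Do not drop or tip the core, and leave the other things on the bench where they are.

Things in the scene. Friction and masses are not known exactly. Their poses are not given: they have to be found in the camera images.
- mould: Big white plaster mould, fixed: a cylinder 170 mm in diameter, 82 mm tall, with a black band round it. Origin: centre of its underside, z up. In its top a recess 106 mm in diameter and 14 mm deep, below it a bore of 88 mm diameter down to 20 mm above the underside. The core sits in it.
- core: Loose plaster core, about 0.55 kg, 60 mm tall. Origin: centre of its flat foot (60 mm dia.), z up. It widens to 80 mm at z = 46 mm; from there to the top a flange 100 mm in diameter. Seated, its origin is 22 mm above the mould's underside and its top flush with the mould's. A round brass insert in the top has a slot along the core's x axis.
- core_slot (a point): Centre of the core's slot (54 mm along x, 20 mm wide), on its top face, 60 mm above its foot. Below is a cavity 58 mm in diameter with its floor at core z = 32 mm. At each side of the slot a clockwise (seen from above) quarter-turn thread runs under the brass, from ramps to flat seats facing down at core z = 48 mm, where the foot carries the core.
- core_thread (a point): Centre of the cavity's floor (core z = 32 mm). Lower the puller's foot along the slot to 0 to 3 mm above here, turn it clockwise 1.3 to 1.4 rad (seats from 1.1, hard stop about 1.5 rad; anticlockwise blocked at about 0.25) and pull. To unscrew, with the core standing, lower the foot about 3 mm off the seats, turn back as much, lift out.
- puller: Loose puller, about 0.26 kg, upright. Origin: centre of its foot's underside, z up the rod. Brass cross-bar foot 44 (x) by 10 (y) by 10 mm tall; steel shaft 12 mm in diameter to z = 85 mm; collar 32 mm in diameter, z 85 to 91; neck 16 mm in diameter to 115; red handle 80 (x) by 22 (y) mm, z 115 to 143 mm. Half a turn makes no difference to it.
- puller_grip (a point): Middle of the puller's red handle, 129 mm above its foot's underside: grip here from above, across the 22 mm width (the puller's y); the handle and the cross-bar foot both lie along the puller's x.
- rack: Blue fixed rack. Origin: underside of its base plate (8 mm thick), straight below the hanging place; z up. Its level fork plate (70 mm wide, 8 mm thick, upper face at z = 100 mm) has a slot 20 mm wide, open to the rack's -x, with prongs from x = -32 to 10 mm, where the slot ends. A post below the plate at x = 48 to 62 mm; nothing stands above the plate.
- rack_seat (a point): The hanging place: on the slot's centre line, level with the fork plate's upper face. The puller hangs there by its collar, its origin 85 mm below (15 mm over the rack's underside). To take it, lift 10 to 30 mm, then slide level along the rack's -x by 65 mm or more; the foot does not pass up through the plate. Hang it back in reverse.
- batt: Round dark batt spattered with plaster, fixed: a flat disc 190 mm in diameter and 14 mm thick. Origin: centre of its underside, z up.
- small_mould_a: Bystander: small plaster mould, a cylinder 84 mm in diameter and 80 mm tall with a black band. Origin: centre of its underside.
- small_mould_b: Bystander: small plaster mould, a cylinder 90 mm in diameter and 84 mm tall with a black band. Origin: centre of its underside.
- small_mould_c: Bystander: small plaster mould, a cylinder 84 mm in diameter and 80 mm tall with a black band. Origin: centre of its underside.
- pot: Bystander: round white pot with a blue stripe, 84 mm in diameter, 62 mm tall. Origin: centre of its underside.
- brush: Bystander: flat brush, 170 mm long, lying on the bench along its x axis. Origin: its middle, on the underside.
- spatula: Bystander: spatula, 190 mm long, lying on the bench along its x axis. Origin: its middle, on the underside.
Not all that is in view belongs to the job. Of the things that look like the puller, the middle-sized one is meant.

How it is judged (in metres and radians):
On the way, in this order (a step that is already met when the one before it is completed fails the run):
1. the puller's foot is in the core's thread, turned at least 1.0 rad clockwise, with the core still in the mould (z of puller in the frame of core between 0.026 and 0.044 m and horizontal distance between puller and core below 0.01 m and angle between the x axis of puller and the x axis of core, either way round above 1 rad and z of core in the frame of mould below 0.032 m), for 0.2 s.
2. the core hangs on the screwed-in puller, clear above the mould (z of puller in the frame of core between 0.026 and 0.044 m and horizontal distance between puller and core below 0.01 m and angle between the x axis of puller and the x axis of core, either way round above 1 rad and z of core in the frame of mould above 0.084 m), for 0.1 s.
3. the core stands upright and still on the batt (z of core in the frame of batt between 0.009 and 0.019 m and horizontal distance between core and batt below 0.065 m and angle between core's own z axis and vertical below 0.1 rad and linear speed of core below 0.05 m/s), for 0.2 s.
4. the puller is unscrewed and out of the core, which still stands on the batt (all of step 3 and z of puller in the frame of core above 0.062 m), for 0.1 s.
At the end, for the whole second after the job is handed in: The core stands upright (within 0.1 rad), at rest on the batt, its centre within 65 mm of the batt's. The puller hangs upright (within 0.12 rad), at rest in the fork, collar within 6 mm of its hanging height, axis within 22 mm of the hanging place. The robot has let go (all of step 3 and z of rack_seat in the frame of puller between 0.079 and 0.091 m and horizontal distance between puller and rack below 0.022 m and angle between puller's own z axis and vertical below 0.12 rad and linear speed of puller below 0.05 m/s and angular speed of core below 0.2 rad/s); the robot touches nothing.
It fails at once if the core is tipped by more than 0.35 rad (angle between core's own z axis and vertical above 0.35 rad).
It fails at once if the core is drawn askew while it is still in the mould (more than 0.15 rad or 15 mm off the mould's axis) (horizontal distance between core and mould below 0.05 m and z of core in the frame of mould below 0.068 m and (angle between core's own z axis and vertical above 0.15 rad or horizontal distance between core and mould above 0.015 m)).
It fails at once if the core is dropped (falls faster than 0.4 m/s with nothing of the puller touching it) (linear speed of core above 0.4 m/s and contact force between core and puller below 0.05 N).
It fails at once if another thing on the bench is moved by more than 40 mm or a standing one tipped (distance of any of small_mould_a, small_mould_b, small_mould_c, pot, brush, spatula from where it was at the start of the episode above 0.04 m or angle between any of small_mould_a, small_mould_b, small_mould_c, pot's own z axis and vertical above 0.5 rad).
It also fails if it takes over 67 s, if anything falls off the work surface, if the arm or the gripper's body presses on something with over 40 N, if the wrist force passes 120 N, or if a joint passes its speed limit or range.

## Working session

There is one attempt and no reset: what is moved stays moved. The work goes in short steps, Python scripts to look and compute and a tool call to move; the robot and the scene stay as the last step left them, time stands still between calls to the robot, and variables do not carry over. Pictures are saved under pics/ and viewed, at most 10 in all, crops included, and the job is handed in when it is done.

Besides the shell and the picture viewer there is one more tool, called after "Request:" as name(argument=value, ...) on one line, values as JSON. play_rows: Moves the arm, as the interface text tells. Its arguments: {"type":"object","properties":{"targets":{"type":"array","items":{"type":"number"}},"hand":{"type":"number"},"force":{"type":"number"}},"required":["targets"]}

```bash
mkdir -p pics
python3 - <<'E'
from cell import readout, grab_frame, calibration
import cv2
for n in("top","side"):
    cv2.imwrite(f"pics/{n}0.png",grab_frame(n)[:,:,::-1]); c=calibration(n); print(n,c)
print(readout.sense())
E
```

```text
top {'intrinsics': array([[498.33183894,   0.        , 311.73810016],
       [  0.        , 498.33183894, 195.054744  ],
       [  0.        ,   0.        ,   1.        ]]), 'xyz': array([ 382.95331645,    7.25544926, 1830.59463546]), 'attitude': array([ 0.02867437, -0.70060462,  0.71231155, -0.03071171])}
side {'intrinsics': array([[366.13660495,   0.        , 314.54839343],
       [  0.        , 366.13660495, 201.17211471],
       [  0.        ,   0.        ,   1.        ]]), 'xyz': array([ -14.60781259, -942.46436871,  724.10535201]), 'attitude': array([-0.48899372,  0.83046401, -0.23224137,  0.13144815])}
{'time_s': 0.1, 'q': array([-1.46430851e+00,  3.81146420e-01,  1.29813630e+00,  1.40512460e-05,
        1.46358916e+00, -2.15307780e-01]), 'joint_vel': array([-0.00017087,  0.00045557, -0.00307167, -0.00109059, -0.00021547,
       -0.0001292 ]), 'effort': array([ 3.58296085e-03, -4.49218941e+01, -2.31656742e+01, -2.16641761e-04,
        3.62028542e-03, -4.25566355e-06]), 'position': array([ 173.91917394, -521.5179988 ,  230.78037135]), 'tool_rot': array([-6.38287157e-04,  9.87083769e-01,  1.60203696e-01,  4.17586604e-05]), 'ft_force': array([ 0.11541177, -0.28889025, -1.27983013]), 'torque': array([-0.03038622, -0.00324004, -0.0346711 ]), 'finger_force': 0.0, 'finger_gap': 85.3292792205278}
```

View pics/top0.png

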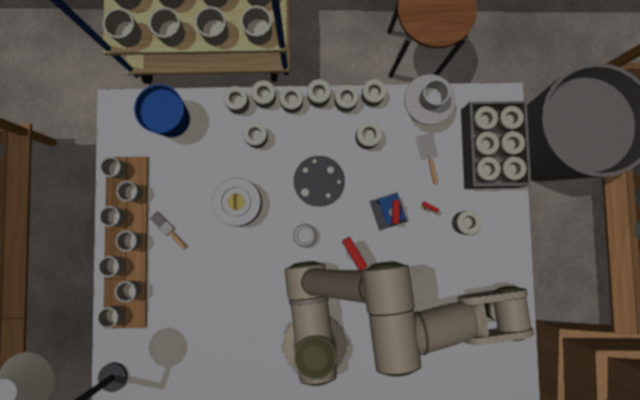

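View pics/side0.png

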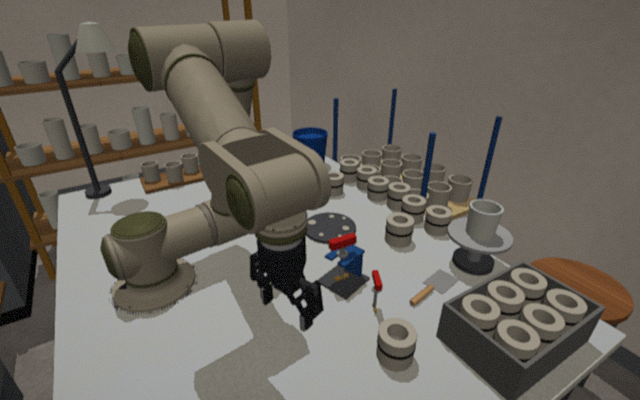

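Red-handled candidates in the top view are: a long one at (355,253), one in the blue rack at (397,212), and a small one at (430,208). The one in the rack's fork is middle-sized, so I choose it. The mould is at about (237,202) and the batt at (319,181). Next I'll take one close crop and measure.

```bash
cat > h.py <<'E'
import numpy as np, cv2
from scipy.spatial.transform import Rotation as R
from cell import readout, grab_frame, calibration
def cam(n):
    c=calibration(n); return c["intrinsics"],np.array(c["xyz"]),R.from_quat(c["attitude"],scalar_first=True).as_matrix()
def px2w(n,uv,z):
    K,t,M=cam(n); uv=np.atleast_2d(uv).astype(float)
    d=(M@np.linalg.inv(K)@np.c_[uv,np.ones(len(uv))].T).T
    return t+d*((z-t[2])/d[:,2])[:,None]
def w2px(n,P):
    K,t,M=cam(n); p=(K@M.T@(np.atleast_2d(P)-t).T).T
    return p[:,:2]/p[:,2:]
def blob(n,mask,z,box):
    u0,v0,u1,v1=box; m=np.zeros_like(mask,np.uint8); m[v0:v1,u0:u1]=mask[v0:v1,u0:u1]
    N,l,s,c=cv2.connectedComponentsWithStats(m); i=1+s[1:,4].argmax()
    v,u=np.where(l==i); P=px2w(n,np.c_[u,v],z)[:,:2]
    w,V=np.linalg.eigh(np.cov(P.T)); 
    (cx,cy),wh,a=cv2.minAreaRect(P.astype(np.float32))
    return P.mean(0).round(1),V[:,1].round(3),np.sqrt(12*w).round(1),(round(cx,1),round(cy,1)),len(P)
E
python3 - <<'E'
from h import *
im=cv2.imread("pics/top0.png"); hsv=cv2.cvtColor(im,cv2.COLOR_BGR2HSV)
H,S,V=cv2.split(hsv)
red=((H<8)|(H>172))&(S>140)&(V>60)
print("puller",blob("top",red,150,(380,190,415,235)))
print("long",blob("top",red,30,(335,230,380,275)),"small",blob("top",red,30,(417,195,445,220)))
blue=(H>100)&(H<130)&(S>100)
print("blue",blob("top",blue,100,(365,185,412,235)))
br=(H>12)&(H<32)&(S>110)
print("brass",blob("top",br,82,(222,188,250,216)))
gr=im.max(2)<80
print("batt",blob("top",gr,14,(290,150,350,210)))
a=cv2.resize(im[180:240,365:445],None,fx=7,fy=7,interpolation=cv2.INTER_CUBIC)
b=cv2.resize(im[175:230,205:275],None,fx=7,fy=7,interpolation=cv2.INTER_CUBIC)
s=cv2.imread("pics/side0.png"); s=cv2.resize(s[210:320,300:450],None,fx=2.6,fy=2.6,interpolation=cv2.INTER_CUBIC)
o=np.zeros((600,800,3),np.uint8)
a=cv2.resize(a,(400,300));o[:300,:400]=a;b=cv2.resize(b,(382,300));o[:300,410:792]=b;o[305:305+286,:390]=s;cv2.imwrite("pics/c1.png",o)
E
```

```text
puller (array([ 462.9, -280.4]), array([-0.997,  0.08 ]), array([21.6, 80. ]), (463.9, -280.5), 149)
long (array([ 321.1, -149. ]), array([-0.867, -0.498]), array([ 29.9, 120.6]), (321.7, -148.8), 284) small (array([ 484.7, -426.6]), array([0.454, 0.891]), array([13. , 58.3]), (484.8, -426.9), 58)
blue (array([ 484.6, -259.2]), array([-0.991,  0.135]), array([49.4, 97.5]), (477.0, -275.0), 266)
brass (array([512.1, 268.1]), array([0.173, 0.985]), array([43.6, 45.8]), (511.8, 267.7), 168)
batt (array([587.3, -26.5]), array([-0.71 , -0.705]), array([156.7, 160.7]), (589.4, -25.0), 1752)
```

View pics/c1.png

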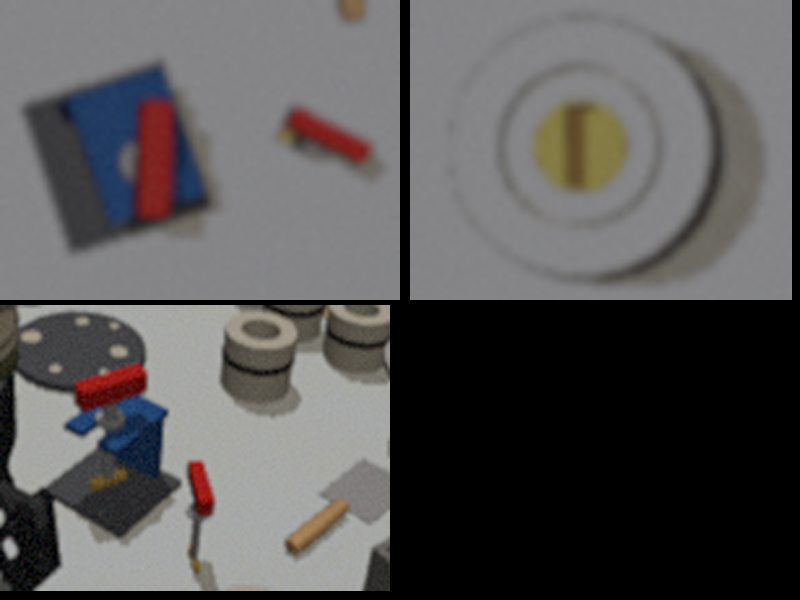

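The crop confirms the choice: the middle-sized puller, with its red handle at (155,158), hangs by its collar in the blue fork. The fork opens toward the robot. The mould's slot runs along about the image vertical at (580,146). Next I'll fit the rack and slot directions from averaged frames.

```bash
cat >> h.py <<'E'
def avg(n,k=6): return np.mean([grab_frame(n)[:,:,::-1].astype(float) for _ in range(k)],0)
def tool(dx,dy,dz,psi=None):
    "world shift mm -> tool shift cm"
    M=R.from_quat(readout.sense()["tool_rot"],scalar_first=True).as_matrix()
    return (M.T@np.array([dx,dy,dz])/10).round(2)
def yaw():
    M=R.from_quat(readout.sense()["tool_rot"],scalar_first=True).as_matrix(); return np.arctan2(M[1,0],M[0,0])
E
python3 - <<'E'
from h import *
from scipy.optimize import minimize
im=avg("top"); np.save("top.npy",im); i8=im.astype(np.uint8)
H,S,V=cv2.split(cv2.cvtColor(i8,cv2.COLOR_BGR2HSV))
red=((H<8)|(H>172))&(S>120)&(V>50); blue=((H>95)&(H<135)&(S>90))
dont=cv2.dilate(red.astype(np.uint8),np.ones((3,3)))>0
box=(slice(175,245),slice(360,418))
def cost(p):
    x,y,a=p; c,s=np.cos(a),np.sin(a)
    q=np.array([[-32,-35],[62,-35],[62,35],[-32,35]]); P=np.c_[x+c*q[:,0]-s*q[:,1],y+s*q[:,0]+c*q[:,1],[100]*4]
    m=np.zeros((400*4,640*4),np.uint8); uv=(w2px("top",P)+.5)*4-.5
    cv2.fillPoly(m,[np.round(uv*16).astype(np.int32)],255,shift=4)
    m=cv2.resize(m,(640,400),interpolation=cv2.INTER_AREA)/255.
    return (np.abs(m-blue)*~dont)[box].sum()
best=min((minimize(cost,[464,-280,a],method="Nelder-Mead",options=dict(initial_simplex=[[464,-280,a],[474,-280,a],[464,-270,a],[464,-280,a+.2]])) for a in (0.32,0.32+np.pi,.1,.5)),key=lambda r:r.fun)
print("rack",best.x,best.fun)
print("puller",blob("top",red,150,(380,190,415,235)))
br=(H>12)&(H<35)&(S>90)
print("brass",blob("top",br,82,(222,188,250,216)))
# slot: rectify brass region at 2px/mm... 
c=blob("top",br,82,(222,188,250,216))[0]
g=np.arange(-40,40.1,.5); X,Y=np.meshgrid(g,g,indexing='ij') # rows: +x down
uv=w2px("top",np.c_[c[0]-X.ravel(),c[1]-Y.ravel(),np.full(X.size,82)]).reshape(*X.shape,2).astype(np.float32)
rect=cv2.remap(i8,uv[...,0],uv[...,1],cv2.INTER_CUBIC)
cv2.imwrite("pics/slot.png",cv2.resize(rect,(560,560)))
# mould outer circle
dk=(V<80).astype(np.uint8)
E
```

```text
rack [ 4.60812102e+02 -2.79719828e+02  3.19065937e-01] 42.29019607843138
puller (array([ 462.7, -280.4]), array([-0.996,  0.086]), array([22.5, 79.6]), (464.1, -280.6), 153)
brass (array([512.4, 268.5]), array([-0.161,  0.987]), array([45.6, 48.3]), (512.7, 268.5), 185)
```

View pics/slot.png

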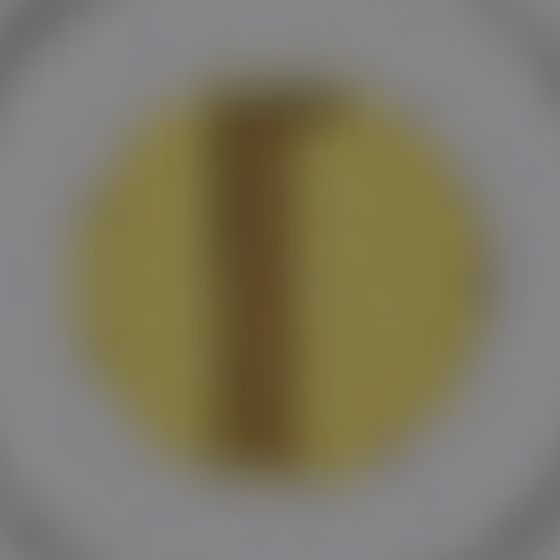

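The rectified view shows the brass centred, with the slot spanning columns 210–350 and rows 85–475. So the slot yaw is about 0, centred at (512.5,268.5). The rack yaw is 0.319, at (461,-280).

Now I'll go above the puller.

Request:
play_rows(targets=[3.5, -1.4, 0, 0.1, 8, -3.1, 0, 0.2, 12, -4.7, 0, 0.3, 16, -6.2, 0, 0.41, 20, -7.8, 0, 0.41, 24, -9.4, 0, 0.41, 28, -10.9, 0, 0.41, 32, -12.5, 0, 0.41, 35.1, -13.7, 0, 0.41, 35.1, -13.7, 0, 0.41, 35.1, -13.7, 0, 0.41, 35.1, -13.7, 0, 0.41, 35.1, -13.7, 0, 0.41], hand=8.5)

```text
time_s: 1.7
position: [463.0, -281.5, 231.4]
tool_rot: [0.0, 0.999, -0.045, -0.0]
ft_force: [-0.9, 0.1, -0.9]
finger_gap: 85.2
finger_force: 0.0
```

Run:
```python
from h import *
s=readout.sense();p=s["position"];print(p,yaw(),s["q"])
print(tool(463.5-p[0],-280.5-p[1],123-p[2]), -.086-yaw())
```

```text
[ 462.95178182 -281.53507061  231.36229327] -0.08967882232501076 [-7.64912574e-01  3.66260933e-01  1.31995317e+00 -1.15091528e-04
  1.45539937e+00  8.95575825e-01]
[ 0.05 -0.11 10.84] 0.0036788223250107666
```

Request:
play_rows(targets=[0, -0.1, 2, 0, 0, -0.1, 4, 0, 0, -0.1, 6, 0, 0, -0.1, 8, 0, 0, -0.1, 9.5, 0, 0, -0.1, 10.5, 0, 0, -0.1, 10.8, 0, 0, -0.1, 10.8, 0, 0, -0.1, 10.8, 0])

```text
time_s: 2.6
position: [463.9, -280.1, 124.1]
tool_rot: [0.0, 0.999, -0.044, 0.001]
ft_force: [-0.0, -0.6, 0.3]
finger_gap: 85.2
finger_force: 0.0
```

Request:
play_rows(targets=[0, 0, 0, 0, 0, 0, 0, 0, 0, 0, 0, 0, 0, 0, 0, 0, 0, 0, 0, 0, 0, 0, 0, 0, 0, 0, 0, 0, 0, 0, 0, 0, 0, 0, 0, 0, 0, 0, 0, 0], hand=0, force=80)

```text
time_s: 3.6
position: [463.8, -279.9, 123.6]
tool_rot: [0.0, 0.999, -0.044, 0.0]
ft_force: [-1.2, -1.0, 4.5]
finger_gap: 20.8
finger_force: 78.5
```

Request:
play_rows(targets=[0, 0, -0.5, 0, 0, 0, -1.2, 0, 0, 0, -2, 0, 0, 0, -2, 0, -0.7, 0.3, -2, 0, -1.6, 0.7, -2, 0, -2.6, 1.1, -2, 0, -3.7, 1.6, -2, 0, -4.8, 2.1, -2, 0, -6, 2.6, -2, 0, -7, 3, -2, 0, -7.5, 3.2, -2, 0, -7.5, 3.2, -2, 0, -7.5, 3.2, -2, 0])

```text
time_s: 5.0
position: [386.3, -305.1, 143.4]
tool_rot: [0.0, 0.999, -0.044, 0.0]
ft_force: [0.4, 0.6, -1.6]
finger_gap: 21.0
finger_force: 78.2
```

Run:
```python
from h import *
s=readout.sense();p=s["position"];print(p,yaw(),s["ft_force"],s["finger_gap"])
print(tool(512.5-p[0],268.5-p[1],0))
im=grab_frame("side")[:,:,::-1];u=w2px("side",p)[0].astype(int);print(u)
cv2.imwrite("pics/s1.png",cv2.resize(im[max(0,u[1]-80):u[1]+100,max(u[0]-120,0):u[0]+120],None,fx=3,fy=3,interpolation=cv2.INTER_CUBIC))
```

```text
[ 386.28705282 -305.11150079  143.38915044] -0.08839862941205803 [ 0.35961062  0.57065587 -1.63616304] 21.043550402435038
[  7.51 -58.25  -0.  ]
[322 255]
```

View pics/s1.png

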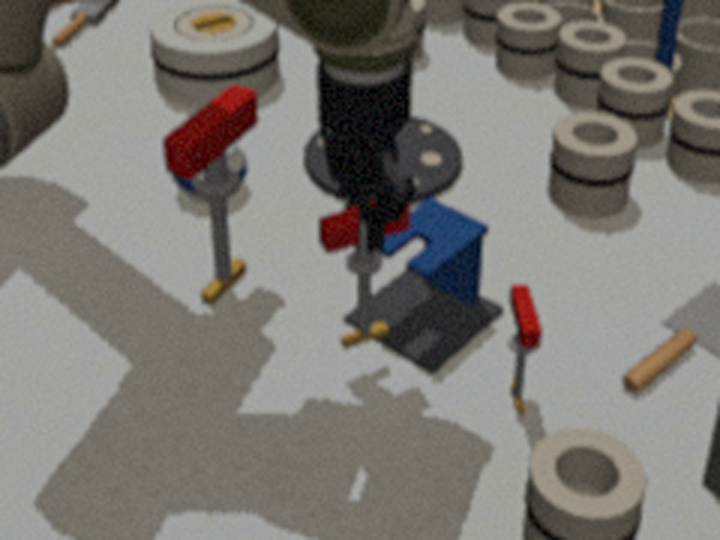

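The picture shows the middle puller gripped upright at (365,260), clear of the fork, with its brass foot at (365,335). The tall puller stands at left, and I'll keep away from it.

Next I'll rise and carry it to the mould, turning on the way.

Request:
play_rows(targets=[0, 0, -2, 0, 0, 0, -5, 0, 0, 0, -8, 0, 0.5, 0, -10, -0.1, 2, -2, -11, -0.2, 4, -5, -11, -0.32, 6, -8.5, -11, -0.44, 7.5, -12, -11, -0.56, 7.5, -16, -11, -0.68, 7.5, -20, -11, -0.8, 7.5, -24, -11, -0.92, 7.5, -28, -11, -1.04, 7.5, -32, -11, -1.16, 7.5, -36, -11, -1.28, 7.5, -40, -11, -1.4, 7.5, -43, -11, -1.5, 7.5, -46, -11, -1.6, 7.5, -48, -11, -1.6, 7.5, -48, -11, -1.6, 7.5, -48, -11, -1.6])

```text
time_s: 7.05
position: [503.0, 166.8, 253.1]
tool_rot: [-0.0, 0.727, 0.686, -0.0]
ft_force: [0.4, -0.4, -2.7]
finger_gap: 20.9
finger_force: 78.8
```

Run:
```python
from h import *
s=readout.sense();p=s["position"];print(p,yaw(),s["q"][5])
print(tool(512.5-p[0],268.5-p[1],0),yaw()-np.pi)
```

```text
[503.02644158 166.82079438 253.0578685 ] 1.5129273775446124 0.15464641789294523
[10.21  0.36 -0.  ] -1.6286652760451807
```

Request:
play_rows(targets=[1.5, 0.1, 0, -0.13, 3, 0.1, 0, -0.27, 5, 0.2, 0, -0.4, 7, 0.3, 0, -0.54, 8.5, 0.3, 0, -0.68, 9.5, 0.4, 0, -0.82, 10.2, 0.4, 0, -0.96, 10.2, 0.4, 0, -1.1, 10.2, 0.4, 0, -1.24, 10.2, 0.4, 0, -1.38, 10.2, 0.4, 0, -1.5, 10.2, 0.4, 0, -1.63, 10.2, 0.4, 1, -1.63, 10.2, 0.4, 2, -1.63, 10.2, 0.4, 3, -1.63, 10.2, 0.4, 3, -1.63, 10.2, 0.4, 3, -1.63])

```text
time_s: 8.75
position: [513.1, 268.0, 223.1]
tool_rot: [-0.0, 0.0, 1.0, -0.0]
ft_force: [0.6, -0.4, -1.3]
finger_gap: 20.8
finger_force: 78.8
```

Run:
```python
from h import *
s=readout.sense();p=s["position"];print(p,yaw()-np.pi,s["q"][5])
print(tool(512.5-p[0],268.5-p[1],0))
im=avg("side",6)
P=np.array([512.5,268.5,82]);c=w2px("side",P)[0];f=w2px("side",[p[0],p[1],p[2]+19-129])[0];print("slot centre",c,"foot expected",f)
u0,v0=int(c[0])-40,int(c[1])-40
crop=cv2.resize(im[v0:v0+60,u0:u0+80].astype(np.uint8),None,fx=9,fy=9,interpolation=cv2.INTER_CUBIC)
cv2.imwrite("pics/s2.png",crop); print(u0,v0)
```

```text
[513.14790774 268.02338401 223.05173278] -0.0007511786316696245 -1.2931068704594983
[0.06 0.05 0.  ]
slot centre [273.06550174 182.05992057] foot expected [272.76220277 174.9815552 ]
233 142
```

View pics/s2.png

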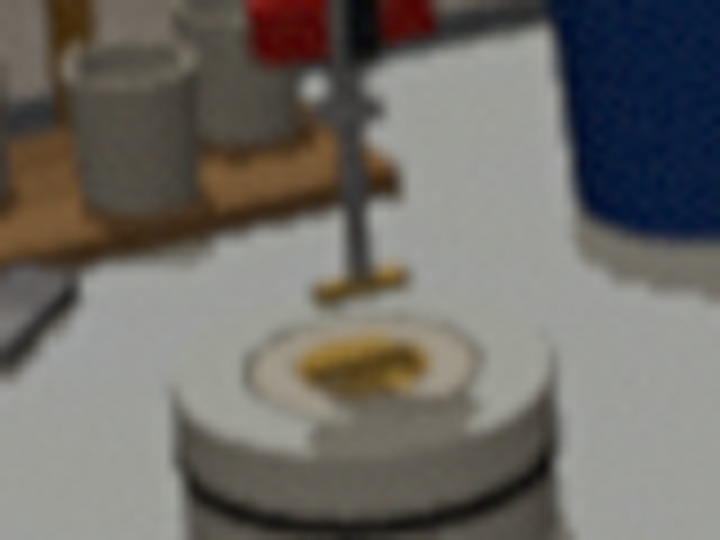

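The foot at (360,287) sits over the brass slot at (365,365), aligned and parallel. Now I'll descend.

Request:
play_rows(targets=[0, 0, 0.8, 0, 0, 0, 1.7, 0, 0, 0, 2.5, 0, 0, 0, 3.1, 0, 0, 0, 3.5, 0, 0, 0, 3.8, 0, 0, 0, 4.1, 0, 0, 0, 4.1, 0, 0, 0, 4.1, 0])

```text
time_s: 9.95
position: [513.2, 268.1, 182.5]
tool_rot: [0.0, -0.0, 1.0, 0.0]
ft_force: [-0.2, 0.4, -2.3]
finger_gap: 21.2
finger_force: 78.8
```

Request:
play_rows(targets=[0, 0, 0.4, 0, 0, 0, 0.8, 0, 0, 0, 1.2, 0, 0, 0, 1.5, 0, 0, 0, 1.7, 0, 0, 0, 1.8, 0, 0, 0, 1.8, 0])

```text
time_s: 10.65
position: [513.2, 268.0, 164.2]
tool_rot: [-0.0, -0.0, 1.0, -0.0]
ft_force: [-0.4, -0.3, -1.8]
finger_gap: 20.5
finger_force: 78.8
```

Request:
play_rows(targets=[0, 0, 0, 0.1, 0, 0, 0, 0.22, 0, 0, 0, 0.34, 0, 0, 0, 0.46, 0, 0, 0, 0.58, 0, 0, 0, 0.7, 0, 0, 0, 0.82, 0, 0, 0, 0.94, 0, 0, 0, 1.06, 0, 0, 0, 1.18, 0, 0, 0, 1.28, 0, 0, 0, 1.35, 0, 0, 0, 1.35, 0, 0, 0, 1.35, 0, 0, 0, 1.35, 0, 0, 0, 1.35])

```text
time_s: 12.25
position: [513.1, 268.1, 164.4]
tool_rot: [0.0, 0.624, 0.781, 0.0]
ft_force: [0.2, 0.3, -2.1]
finger_gap: 21.0
finger_force: 78.9
```

Run:
```python
from h import *
s=readout.sense();print(s["position"],yaw(),s["torque"],s["ft_force"])
```

```text
[513.14727456 268.07156995 164.3515406 ] 1.7926672538945336 [-0.03694461  0.06471454  0.00049921] [ 0.22326556  0.27846898 -2.12877894]
```

Request:
play_rows(targets=[0, 0, -0.2, 0, 0, 0, -0.4, 0, 0, 0, -0.5, 0, 0, 0, -0.6, 0, 0, 0, -0.7, 0, 0, 0, -0.8, 0, 0, 0, -1.0, 0, 0, 0, -1.2, 0, 0, 0, -1.2, 0, 0, 0, -1.2, 0])

```text
time_s: 13.25
position: [513.1, 268.1, 176.4]
tool_rot: [0.0, 0.625, 0.781, 0.0]
ft_force: [1.2, -0.3, -8.5]
finger_gap: 21.3
finger_force: 78.7
```

The core is on the puller, with about 6 N more load. I'll lift it straight up.

Request:
play_rows(targets=[0, 0, -0.3, 0, 0, 0, -0.7, 0, 0, 0, -1.2, 0, 0, 0, -1.7, 0, 0, 0, -2.2, 0, 0, 0, -2.8, 0, 0, 0, -3.4, 0, 0, 0, -4, 0, 0, 0, -4.7, 0, 0, 0, -5.4, 0, 0, 0, -6.1, 0, 0, 0, -6.8, 0, 0, 0, -7.5, 0, 0, 0, -8.1, 0, 0, 0, -8.6, 0, 0, 0, -8.9, 0, 0, 0, -9, 0, 0, 0, -9, 0, 0, 0, -9, 0])

```text
time_s: 15.15
position: [513.1, 268.1, 266.0]
tool_rot: [-0.0, 0.625, 0.781, -0.0]
ft_force: [0.2, -0.6, -8.0]
finger_gap: 21.1
finger_force: 78.8
```

Run:
```python
from h import *
s=readout.sense();p=s["position"];print(p,yaw(),s["ft_force"])
print(tool(589-p[0],-25-p[1],0))
im=grab_frame("side")[:,:,::-1]
cv2.imwrite("pics/s3.png",cv2.resize(im[100:250,190:390],None,fx=4,fy=4,interpolation=cv2.INTER_CUBIC))
```

```text
[513.05312028 268.05019559 266.03921934] 1.7917968712378958 [ 0.22913589 -0.60517778 -7.97887232]
[-30.26   0.99   0.  ]
```

View pics/s3.png

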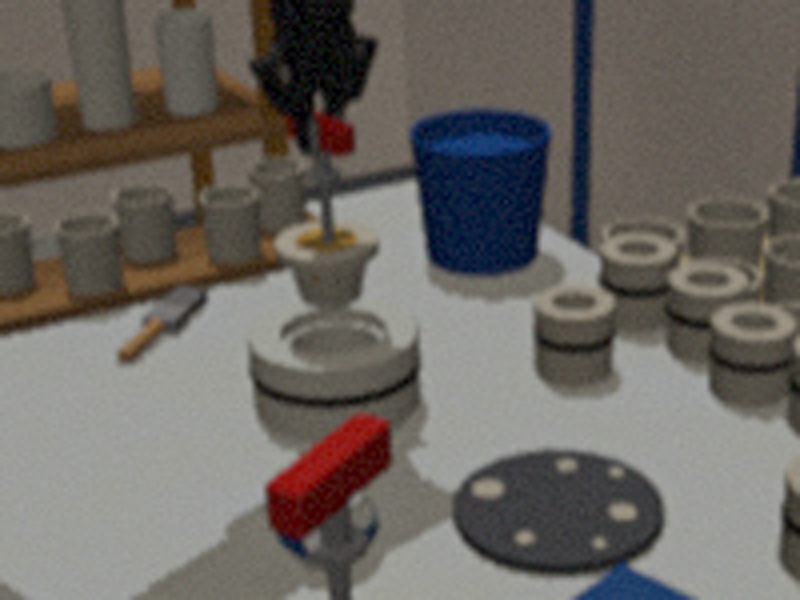

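The core hangs upright at (325,265), clear of the mould, and the batt at (560,510) is free. I'll carry it over gently.

Request:
play_rows(targets=[-0.2, 0, 0, 0, -0.6, 0, 0, 0, -1.3, 0, 0, 0, -2.3, 0.1, 0, 0, -3.6, 0.1, 0, 0, -5.2, 0.2, 0, 0, -7, 0.2, 0, 0, -9, 0.3, 0, 0, -11, 0.4, 0, 0, -13, 0.4, 0, 0, -15, 0.5, 0, 0, -17, 0.6, 0, 0, -19, 0.6, 0, 0, -21, 0.7, 0, 0, -23, 0.8, 0, 0, -25, 0.8, 0, 0, -26.8, 0.9, 0, 0, -28.2, 0.9, 0, 0, -29.2, 1, 0, 0, -29.8, 1, 0, 0])

```text
time_s: 17.2
position: [588.5, -21.4, 266.2]
tool_rot: [-0.0, 0.625, 0.781, 0.0]
ft_force: [0.6, -0.4, -8.4]
finger_gap: 21.0
finger_force: 78.7
```

Request:
play_rows(targets=[-0.3, 0, 0.1, 0, -0.5, 0, 0.4, 0, -0.5, 0, 0.9, 0, -0.5, 0, 1.6, 0, -0.5, 0, 2.4, 0, -0.5, 0, 3.2, 0, -0.5, 0, 4, 0, -0.5, 0, 4.8, 0, -0.5, 0, 5.6, 0, -0.5, 0, 6.4, 0, -0.5, 0, 7.2, 0, -0.5, 0, 7.9, 0, -0.5, 0, 8.5, 0, -0.5, 0, 9, 0, -0.5, 0, 9.4, 0, -0.5, 0, 9.6, 0, -0.5, 0, 9.7, 0, -0.5, 0, 9.7, 0])

```text
time_s: 19.0
position: [589.4, -25.4, 169.4]
tool_rot: [0.0, 0.625, 0.781, 0.0]
ft_force: [-0.1, -0.3, -9.3]
finger_gap: 20.8
finger_force: 78.6
```

Run:
```python
from h import *
s=readout.sense();p=s["position"];print(p,yaw(),s["ft_force"])
im=grab_frame("side")[:,:,::-1]; c=w2px("side",[589,-25,30])[0].astype(int)
cv2.imwrite("pics/s4.png",cv2.resize(im[c[1]-70:c[1]+40,c[0]-75:c[0]+75],None,fx=5,fy=5,interpolation=cv2.INTER_CUBIC))
```

```text
[589.39588294 -25.38879161 169.41165637] 1.791824146462878 [-0.12117635 -0.28993139 -9.31705691]
```

View pics/s4.png

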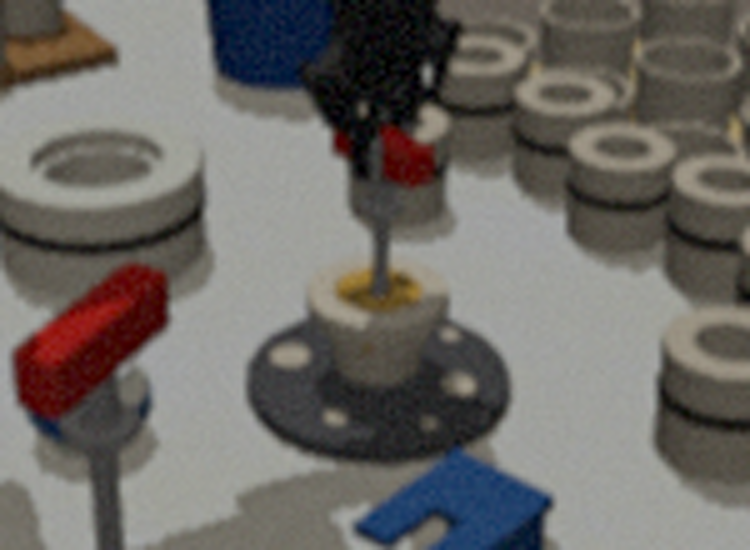

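The core hangs centred over the batt at (378,375), about 9 mm above it. I'll lower it slowly.

Request:
play_rows(targets=[0, 0, 0.15, 0, 0, 0, 0.3, 0, 0, 0, 0.45, 0, 0, 0, 0.6, 0, 0, 0, 0.7, 0, 0, 0, 0.78, 0, 0, 0, 0.86, 0, 0, 0, 0.94, 0, 0, 0, 1.0, 0, 0, 0, 1.05, 0, 0, 0, 1.05, 0, 0, 0, 1.05, 0])

```text
time_s: 20.25
position: [589.5, -25.4, 159.1]
tool_rot: [0.0, 0.625, 0.781, 0.0]
ft_force: [0.3, 0.5, -2.3]
finger_gap: 21.3
finger_force: 79.7
```

It's standing and the load is off. I'll lower a bit more and unscrew.

Request:
play_rows(targets=[0, 0, 0.1, 0, 0, 0, 0.18, 0, 0, 0, 0.18, 0, 0, 0, 0.18, -0.1, 0, 0, 0.18, -0.22, 0, 0, 0.18, -0.34, 0, 0, 0.18, -0.46, 0, 0, 0.18, -0.58, 0, 0, 0.18, -0.7, 0, 0, 0.18, -0.82, 0, 0, 0.18, -0.94, 0, 0, 0.18, -1.06, 0, 0, 0.18, -1.18, 0, 0, 0.18, -1.28, 0, 0, 0.18, -1.35, 0, 0, 0.18, -1.35, 0, 0, 0.18, -1.35])

```text
time_s: 21.95
position: [589.3, -25.4, 157.0]
tool_rot: [-0.0, 0.001, 1.0, 0.0]
ft_force: [-0.7, 0.0, -3.0]
finger_gap: 20.6
finger_force: 79.5
```

Run:
```python
from h import *
s=readout.sense();print(s["position"],yaw(),s["torque"],s["ft_force"])
```

```text
[589.32705098 -25.35912762 156.99915286] 3.139862080057472 [ 0.02699173 -0.01877039  0.06254461] [-0.69375875  0.02672484 -3.00716905]
```

Request:
play_rows(targets=[0, 0, -0.1, 0, 0, 0, -0.25, 0, 0, 0, -0.4, 0, 0, 0, -0.55, 0, 0, 0, -0.7, 0, 0, 0, -0.8, 0, 0, 0, -0.8, 0])

```text
time_s: 22.65
position: [589.4, -25.4, 165.2]
tool_rot: [0.0, -0.0, 1.0, -0.0]
ft_force: [0.2, 0.6, -3.0]
finger_gap: 21.1
finger_force: 79.5
```

Run:
```python
from h import *
s=readout.sense();print(s["position"],yaw(),s["torque"],s["ft_force"])
```

```text
[589.39938946 -25.37584547 165.22141213] -3.1414473935958043 [ 0.04132104 -0.01151512 -0.03034502] [ 0.1820615   0.62439517 -2.95452289]
```

Request:
play_rows(targets=[0, 0, -0.3, 0, 0, 0, -0.6, 0, 0, 0, -1, 0, 0, 0, -1.4, 0, 0, 0, -1.8, 0, 0, 0, -2.3, 0, 0, 0, -2.8, 0, 0, 0, -3.3, 0, 0, 0, -4, 0, 0, 0, -5, 0, 0, 0, -6, 0, 0, 0, -7, 0, 0, 0, -8, 0, 0, 0, -8, 0, 0, 0, -8, 0])

```text
time_s: 24.15
position: [589.3, -25.4, 245.0]
tool_rot: [-0.0, -0.0, 1.0, 0.0]
ft_force: [-0.8, -0.2, -2.5]
finger_gap: 21.2
finger_force: 79.6
```

Run:
```python
from h import *
s=readout.sense();p=s["position"];print(p,yaw(),s["ft_force"],s["q"])
# grip was at TCP (463.8,-279.9,123.6) for the hanging puller; staging 75 mm out along rack -x
a=.319;sx,sy=463-85*np.cos(a),-280.2-85*np.sin(a)
print(sx,sy,tool(sx-p[0],sy-p[1],143.6-p[2]))
im=grab_frame("side")[:,:,::-1]
cv2.imwrite("pics/s5.png",cv2.resize(im[150:300,250:450],None,fx=4,fy=4,interpolation=cv2.INTER_CUBIC))
```

```text
[589.26740349 -25.35801274 245.01943696] -3.141413587211153 [-0.84320965 -0.17990395 -2.49623296] [-2.43565458e-01  4.43000022e-01  1.15594994e+00  2.91875408e-06
  1.54264358e+00 -1.81454093e+00]
382.2882916522984 -306.85745928620275 [ 20.7  -28.15  10.14]
```

View pics/s5.png

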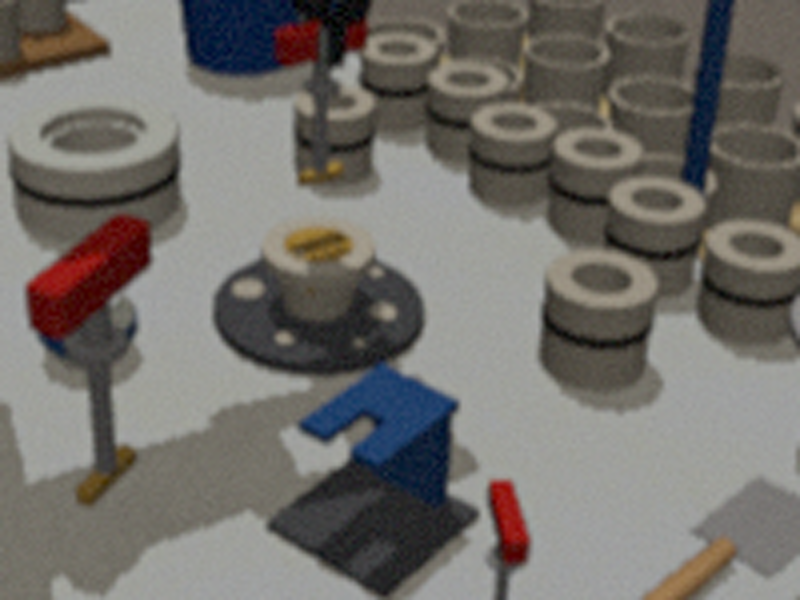

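The core stands upright on the batt at (320,270) and the puller hangs free at (320,170). Next I'll take the puller to a staging point in front of the fork.

Request:
play_rows(targets=[0.5, -0.7, 0, 0, 1.5, -2, 0, 0, 3, -4.1, 0, 0, 5, -6.8, 0, 0, 7, -9.5, 0, 0, 9, -12.2, 0, 0, 11, -15, 0, 0, 13, -17.7, 0, 0, 15, -20.4, 0, 0, 17, -23.1, 0, 0, 19, -25.8, 0, 0, 20.2, -27.5, 0, 0, 20.7, -28.1, 0, 0, 20.7, -28.1, 2, 0, 20.7, -28.1, 4.5, 0, 20.7, -28.1, 7, 0, 20.7, -28.1, 9, 0, 20.7, -28.1, 10.1, 0, 20.7, -28.1, 10.1, 0, 20.7, -28.1, 10.1, 0])

```text
time_s: 26.2
position: [382.6, -306.7, 144.8]
tool_rot: [0.0, -0.0, 1.0, -0.0]
ft_force: [-0.4, 1.0, -2.9]
finger_gap: 21.0
finger_force: 79.4
```

Run:
```python
from h import *
s=readout.sense();p=s["position"];print(p,yaw(),s["ft_force"],s["q"][5])
print(tool(462.5-p[0],-280.2-p[1],143.6-p[2]))
```

```text
[ 382.618413   -306.65387284  144.78985674] -3.1412646868168212 [-0.4116023   0.97697041 -2.90614571] -2.4887776524850067
[-7.99  2.64  0.12]
```

Request:
play_rows(targets=[-0.6, 0.2, 0.1, 0, -1.5, 0.5, 0.1, 0, -2.4, 0.8, 0.1, 0, -3.3, 1.1, 0.1, 0, -4.2, 1.4, 0.1, 0, -5.1, 1.7, 0.1, 0, -6, 2, 0.1, 0, -6.8, 2.25, 0.1, 0, -7.5, 2.5, 0.1, 0, -8, 2.65, 0.1, 0, -8, 2.65, 0.1, 0, -8, 2.65, 0.1, 0])

```text
time_s: 27.4
position: [462.3, -279.9, 143.0]
tool_rot: [-0.0, -0.0, 1.0, 0.0]
ft_force: [0.5, 0.8, -2.5]
finger_gap: 21.3
finger_force: 79.4
```

Request:
play_rows(targets=[0, 0, 0.4, 0, 0, 0, 0.8, 0, 0, 0, 1.2, 0, 0, 0, 1.5, 0, 0, 0, 1.7, 0, 0, 0, 1.85, 0, 0, 0, 1.95, 0, 0, 0, 1.95, 0])

```text
time_s: 28.2
position: [462.4, -279.9, 123.7]
tool_rot: [0.0, -0.0, 1.0, -0.0]
ft_force: [-0.3, -0.6, -2.9]
finger_gap: 21.0
finger_force: 79.8
```

Request:
play_rows(targets=[0, 0, 0.08, 0, 0, 0, 0.15, 0, 0, 0, 0.15, 0])

```text
time_s: 28.5
position: [462.5, -279.9, 123.5]
tool_rot: [0.0, -0.0, 1.0, -0.001]
ft_force: [-3.9, 2.6, 11.3]
finger_gap: 21.1
finger_force: 81.7
```

It's seated, so I'll ease off and release.

Request:
play_rows(targets=[0, 0, -0.1, 0, 0, 0, -0.1, 0])

```text
time_s: 28.7
position: [462.5, -279.9, 123.5]
tool_rot: [0.0, -0.0, 1.0, -0.0]
ft_force: [-1.3, 1.3, 4.4]
finger_gap: 20.6
finger_force: 80.5
```

Request:
play_rows(targets=[0, 0, 0, 0, 0, 0, 0, 0, 0, 0, 0, 0, 0, 0, 0, 0, 0, 0, 0, 0, 0, 0, 0, 0, 0, 0, 0, 0, 0, 0, 0, 0, 0, 0, 0, 0, 0, 0, 0, 0], hand=8.5)

```text
time_s: 29.7
position: [462.4, -279.9, 123.0]
tool_rot: [-0.0, -0.0, 1.0, 0.0]
ft_force: [0.2, -0.0, 0.3]
finger_gap: 85.1
finger_force: 0.0
```

Request:
play_rows(targets=[0, 0, -0.5, 0, 0, 0, -1.5, 0, 0, 0, -3, 0, 0, 0, -5, 0, 0, 0, -7, 0, 0, 0, -9, 0, 0, 0, -11, 0, 0, 0, -13, 0, 0, 0, -14, 0, 0, 0, -14, 0, 0, 0, -14, 0, 0, 0, -14, 0, 0, 0, -14, 0, 0, 0, -14, 0])

```text
time_s: 31.1
position: [462.3, -279.8, 262.5]
tool_rot: [-0.0, -0.0, 1.0, 0.0]
ft_force: [0.6, 0.2, 0.3]
finger_gap: 84.9
finger_force: 0.0
```

Run:
```python
from h import *
s=readout.sense();print(s["position"],s["finger_gap"],s["time_s"])
im=grab_frame("side")[:,:,::-1]
cv2.imwrite("pics/s6.png",cv2.resize(im[170:320,270:470],None,fx=4,fy=4,interpolation=cv2.INTER_CUBIC))
```

```text
[ 462.31041197 -279.82625598  262.50827031] 84.93540473272256 31.1
```

View pics/s6.png

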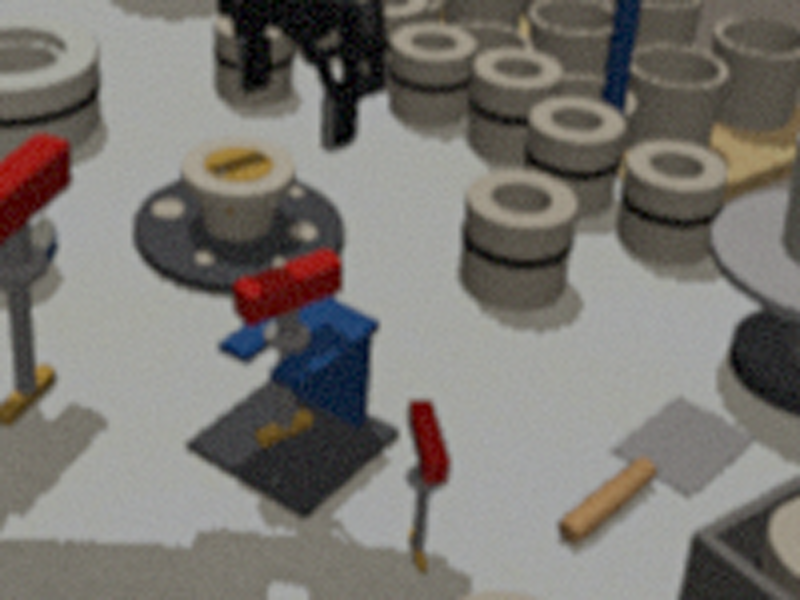

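The puller hangs upright in its fork at (290,290), the core stands on the batt at (237,190), and the gripper is clear of both.

```bash
python3 -c "
from cell import order
print(order.job_done())"
```

```text
the job is handed in; nothing more can be done
None
```

The core stands upright on the batt, the puller hangs back in its fork with the gripper clear, and I handed the job in at about 31 s (no verdict came back).

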